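Return the rinsed prep cups to their nest in the bench drawer

TASK

Pull the bench drawer fully open by its bar handle; the steel dish stands inside it. Then nest the set in size order: first stand the blue beaker in the steel dish, let go, and then stand the slim yellow cup in the blue beaker, each upright and down on the floor of the one outside it. Set the cups down gently without dropping or throwing them, leave the other things on the bench where they are, and leave the drawer open with the whole nest standing in it.

Things in the scene. Friction and masses are not known exactly. Their poses are not given: they have to be found in the camera images.
- cab: Low white bench cabinet, 260 mm deep (x) by 230 wide (y) by 110 high, fixed to the bench; origin at the centre of its underside. Its front is its -x side, 130 mm from the origin; its one drawer slides out along its -x axis.
- drawer (a joint): Drawer slide in m: 0 = closed, grows as the drawer is pulled out, 0.17 = fully open (end stop). It may start a little ajar. The grey front panel (12 mm thick, just outside the cabinet's front plane, top 98 mm above the bench) moves with it. It slides with about 2 N of friction and stays where left.
- handle (a point): Middle of the drawer's bar handle, a horizontal 10 mm steel bar 110 mm long along y, 78 mm above the bench, its axis 35 mm out from the front panel, with 30 mm free between bar and panel. Moves with the drawer; axes as the cabinet's.
- pocket (a point): Centre of the floor of the drawer's front pocket, where the steel dish stands, 14 mm above the bench. Pocket: 132 mm (x) by 196 mm (y), side and rear walls 34 mm above the floor, the front panel 84 mm above it. Moves with the drawer; axes as the cabinet's. It lies 113 mm behind the handle bar and is under the cabinet until the drawer is pulled out.
- dish: Bare steel round open dish, the largest of the set: outer diameter 92 mm, inner 84, height 55, floor 5 mm thick. It stands loose in the drawer's front pocket, hidden until the drawer is open. Origin at the centre of its underside, z up.
- beaker: Blue round open beaker, the middle one: outer diameter 68 mm (60 at its foot, bevelled over the lowest 10 mm), inner 60, height 80, floor 5 mm thick; about 160 g, smooth. Standing on the bench. Origin at the centre of its underside, z up. Nested, it stands 30 mm above the dish's rim.
- slim_cup: Slim yellow round open cup, the narrowest: outer diameter 46 mm (38 at its foot, bevelled over the lowest 10 mm), inner 38, height 105, floor 5 mm thick; about 110 g. Standing on the bench. Origin at the centre of its underside, z up. Nested, it stands 30 mm above the beaker's rim.
- pot_a: Bystander: clear specimen jar with white cap, 48 mm diameter, 55 high; origin under its centre. Leave alone.
- pot_b: Bystander: clear specimen jar with green cap, 48 mm diameter, 55 high; origin under its centre. Leave alone.
- wash_bottle: Bystander: white bottle with red cap, 60 mm diameter, 130 high; origin under its centre. Leave alone.
- amber_bottle: Bystander: amber bottle with black cap, 56 mm diameter, 120 high; origin under its centre. Leave alone.
- forceps: Bystander: steel forceps with red grips, 155 mm long along their x, lying flat (7 mm high) on the bench near the robot. Leave alone.
Things that resemble listed ones, but are neither listed nor needed, are in the scene too. There is more than one size of the beaker; the job needs the smaller.

How it is judged:
By the outcome, as a careful person would: the job done as asked, in the order asked, and still so for the second after the job is handed in, with the robot touching nothing.
It also fails if it takes over 72 s, if anything falls off the work surface, if the arm or the gripper's body presses on something with over 40 N, if the wrist force passes 120 N, or if a joint passes its speed limit or range.

ROBOT

A 6-joint arm with a two-finger parallel gripper is mounted at the origin on the work surface. World frame = base frame: x ahead of the robot, y to its left, z up, the work surface at z = 0. Lengths are in m, angles in rad, forces in N, time in s.
With the tool pointing down it reaches from about 0.325 to 0.9 m from the base axis. Payload 6.1 kg.
Tool frame: the origin (TCP) lies midway between the tips of the shut fingers; the grasp point (between the pads) lies 19 mm behind it; x points along the fingers, y is the direction in which the jaws open and shut, and the axes are right-handed (so a half turn about x gives the same grasp; the last joint's range is limited). The gripper opens to 85 mm and grips with 20 to 120 N. Pads are 22 mm wide; open, the fingers measure 114 mm over their backs; the gripper's body (76 mm by 85 mm) begins 54 mm behind the grasp point. The pads swing forward as they close: fully open they stand 13 mm farther back than shut.
Start: joints at [0.994, 0.22, 1.526, -0, 1.395, -0.126], TCP at [0.272, 0.563, 0.231] pointing down, gripper open.
Joint ranges: [-2.98, 2.98], [-0.91, 2.08], [0.09, 2.57], [-1.24, 4.39], [0.2, 2.65], [-2.68, 2.68]. Speed limits (rad/s): [2.57, 2.57, 3.01, 3.14, 3.14, 3.14].

INTERFACE

Orientations are given as [roll, pitch, yaw] about the fixed x, y, z axes, in that order (R = Rz(yaw) Ry(pitch) Rx(roll)).
In Python, from plant import movep, move_l, set_joints, gripper_to, hold, inverse_kinematics, observe, get_image, get_calibration, Unreachable, job_done gives the robot as it stands. Calls block until the motion is done:
- movep(position, orientation): joint-space move of the TCP to a pose.
- move_l(position, feed=0.15, rotation=None, max_force=None): straight line of the TCP; rotation=None keeps the orientation; feed is the mean speed in m/s. With max_force (N) it stops when the force on the tool has changed by that much, and returns True; else False.
- set_joints(angles): joint-space move.
- gripper_to(opening, f_grip=None): finger opening in m; f_grip is the grip in N (None keeps the last); returns when the fingers have stopped.
- hold(seconds).
- inverse_kinematics(position, orientation): joint angles nearest the present ones, or None.
- observe(): the state.
- get_image(name): name is "scene" or "top" or "wrist"; returns (picture, depth): 420x560x3 uint8, red, green, blue; 420x560 float32, m along the optical axis (not along the pixel's ray), 0 where there is no reading.
- get_calibration(name): a dict with "intrinsics" (3x3 intrinsics, pixels), "world_from_camera" (4x4, takes a point from camera to world coordinates). Camera axes: x right, y down, z forward; pixel columns grow to the right and rows downward; lengths in m; the calibration is good to about 2 mm. The wrist camera is an equidistant fisheye: a pixel r from the principal point sees the ray r / f radians off the axis. A picture is of the moment at which its call begins: read the wrist's pose just before it. get_calibration takes no time and is no camera call; for the wrist camera it gives the pose at the moment of the call.
A pose or a line that the arm cannot do raises Unreachable and nothing moves.
- job_done(): hands the job in, once; it reports no verdict.
The state is a dict: "time_s": time; "q": joint angles; "joint_velocities": joint speeds; "joint_torque": joint torques, N m; "eef_pos": TCP position; "tcp_rot": TCP orientation; "ft_force": force on the tool from outside, world axes, zero at the start; "torque": the same for the moment, N m; "opening": finger opening in m.
Only numpy, scipy, OpenCV 4.12 (cv2) and the standard library are available. Lean on these libraries where they do the work, as an engineer would, in place of code of your own. Each camera call takes 0.05 s, during which the arm holds its last target. There are 200 camera calls.

## Working session

There is one attempt and no reset: what is moved stays moved. The work goes in short steps, each a Python script; the robot and the scene stay as the last script left them, time stands still between calls to the robot, and variables do not carry over. Pictures are saved under pics/ and viewed, about 8 in all and at most 12, crops included, and the job is handed in when it is done.

```bash
ls; mkdir -p pics; cat > h.py <<'E'
import numpy as np, cv2
from plant import *
def cal(n):
    c=get_calibration(n); return np.array(c["intrinsics"]),np.array(c["world_from_camera"])
def save(n,f):
    im,d=get_image(n); cv2.imwrite(f"pics/{f}.png",im[:,:,::-1]); np.save(f"pics/{f}_d.npy",d); return im,d
def ray(K,T,u,v,fish=False):
    x=(np.asarray(u)-K[0,2])/K[0,0]; y=(np.asarray(v)-K[1,2])/K[1,1]
    if fish:
        r=np.hypot(x,y)+1e-9; d=np.stack([np.sin(r)*x/r,np.sin(r)*y/r,np.cos(r)],-1)
    else: d=np.stack([x,y,np.ones_like(x*1.)],-1)
    return T[:3,3], d@T[:3,:3].T
def onplane(n,u,v,z,fish=False):
    K,T=cal(n); o,d=ray(K,T,u,v,fish); return o+d*((z-o[2])/d[...,2])[...,None]
def cloud(n,d):
    K,T=cal(n); v,u=np.mgrid[:420,:560]; o,r=ray(K,T,u,v); return o+r*d[...,None]
E
python3 - <<'E'
from h import *
for n in("scene","top"):
    save(n,n); K,T=cal(n); print(n,K.round(1).tolist(),T.round(3).tolist())
a=cv2.imread("pics/scene.png");b=cv2.imread("pics/top.png")
s=observe();print(s["time_s"],s["eef_pos"],s["tcp_rot"],s["opening"])
E
```

```text
pics
scene [[429.7, 0.0, 281.0], [0.0, 429.7, 211.3], [0.0, 0.0, 1.0]] [[0.149, 0.823, -0.548, 1.187], [0.989, -0.133, 0.07, -0.084], [-0.015, -0.552, -0.834, 0.973], [0.0, 0.0, 0.0, 1.0]]
top [[538.9, 0.0, 279.3], [0.0, 538.9, 209.9], [0.0, 0.0, 1.0]] [[-0.022, -0.984, 0.174, 0.345], [-1.0, 0.021, -0.007, 0.004], [0.003, -0.174, -0.985, 1.53], [0.0, 0.0, 0.0, 1.0]]
0.1 [0.27202406 0.56209466 0.2302915 ] [-1.68854871  1.56902798 -2.13936757] 0.085391086652506
```

View pics/top.png

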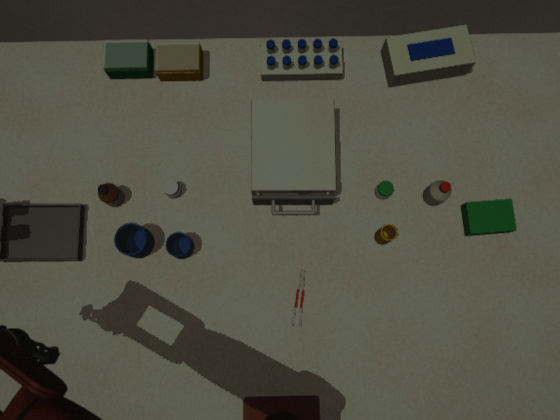

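View pics/scene.png

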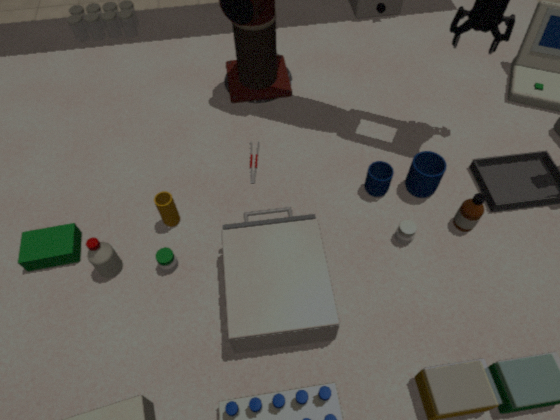

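The top view shows two blue beakers: a larger one at (133,240) and a smaller one at (180,245). The smaller one fits "the job needs the smaller". The only yellow cup is at (387,233), and the handle bar is at about (296,210). Next I'll measure these and check them in an enlarged crop.

```bash
python3 - <<'E'
from h import *
for n in("top","scene"):
    im=cv2.imread(f"pics/{n}.png"); d=np.load(f"pics/{n}_d.npy"); P=cloud(n,d)
    hsv=cv2.cvtColor(im,cv2.COLOR_BGR2HSV)
    W=(P[...,0]>.25)&(P[...,0]<.56)
    for nm,lo,hi in(("blue",(100,120,25),(125,255,255)),("yellow",(15,130,40),(32,255,255))):
        m=cv2.inRange(hsv,lo,hi)&(W*255).astype(np.uint8)
        k,l,st,c=cv2.connectedComponentsWithStats(m)
        for i in range(1,k):
            if st[i,4]<120: continue
            p=P[l==i]; zt=np.percentile(p[:,2],97)
            r=p[(p[:,2]>zt-.008)&(p[:,2]<zt+.006)]
            A=np.c_[2*r[:,:2],np.ones(len(r))]; s=np.linalg.lstsq(A,(r[:,:2]**2).sum(1),rcond=None)[0]
            print(n,nm,c[i].round(),st[i,4],"ztop",zt.round(4),"fit",s[:2].round(4),"R",np.sqrt(s[2]+s[0]**2+s[1]**2).round(4),len(r),"mm",p[:,:2].min(0).round(3),p[:,:2].max(0).round(3))
    # cabinet top
    t=(abs(P[...,2]-.11)<.006)&(abs(P[...,1])<.2)&(P[...,0]>.4)&(P[...,0]<.95)
    l=cv2.connectedComponentsWithStats(t.astype(np.uint8)); i=1+np.argmax(l[2][1:,4]); p=P[l[1]==i]
    r=cv2.minAreaRect((p[:,:2]*1000).astype(np.float32)); print(n,"cab",r,np.median(p[:,2]))
    h=(abs(P[...,2]-.081)<.008)&(abs(P[...,1]+.03)<.1)&(P[...,0]>.38)&(P[...,0]<.7); p=P[h]
    if len(p):
        print(n,"handle",len(p),p.min(0).round(3),p.max(0).round(3))
        near=p[p[:,0]<p[:,0].min()+.02]; print(cv2.minAreaRect((near[:,:2]*1000).astype(np.float32)))
im=cv2.imread("pics/top.png"); sc=cv2.imread("pics/scene.png")
a=cv2.resize(im[170:280,90:420],(792,264),interpolation=cv2.INTER_CUBIC)
b=cv2.resize(sc[130:260,140:470],(792,312),interpolation=cv2.INTER_CUBIC)
cv2.imwrite("pics/crop.png",np.clip(np.vstack([a,b])*1.6,0,255).astype(np.uint8))
E
```

```text
top blue [135. 242.] 346 ztop 0.1068 fit [0.5281 0.3919] R 0.0407 103 mm [0.345 0.004] [0.56  0.435]
top blue [181. 245.] 240 ztop 0.0823 fit [0.5134 0.2701] R 0.0314 69 mm [0.481 0.237] [0.545 0.303]
top yellow [386. 234.] 311 ztop 0.1071 fit [ 0.5311 -0.2963] R 0.0207 72 mm [ 0.509 -0.343] [ 0.552 -0.273]
top cab ((779.365234375, -47.78343200683594), (229.9049530029297, 260.4991149902344), 88.79647064208984) 0.10927244843643513
top handle 286 [ 0.59  -0.129  0.073] [0.654 0.068 0.089]
((599.5464477539062, -45.24478530883789), (118.04400634765625, 19.470321655273438), 89.89073181152344)
scene blue [425. 167.] 711 ztop 0.1036 fit [0.5292 0.3908] R 0.0405 140 mm [0.486 0.347] [0.56  0.433]
scene blue [379. 178.] 610 ztop 0.0798 fit [0.5144 0.2683] R 0.0315 118 mm [0.48  0.235] [0.549 0.301]
scene yellow [167. 208.] 554 ztop 0.1056 fit [ 0.5323 -0.2966] R 0.0206 111 mm [ 0.445 -0.318] [ 0.557 -0.275]
scene cab ((779.6531982421875, -47.69830322265625), (230.47328186035156, 261.3586120605469), 89.0560302734375) 0.10978296494346246
scene handle 238 [ 0.589 -0.104  0.075] [0.621 0.015 0.087]
((598.5731201171875, -44.4615364074707), (19.409046173095703, 119.84481811523438), 0.14452166855335236)
```

View pics/crop.png

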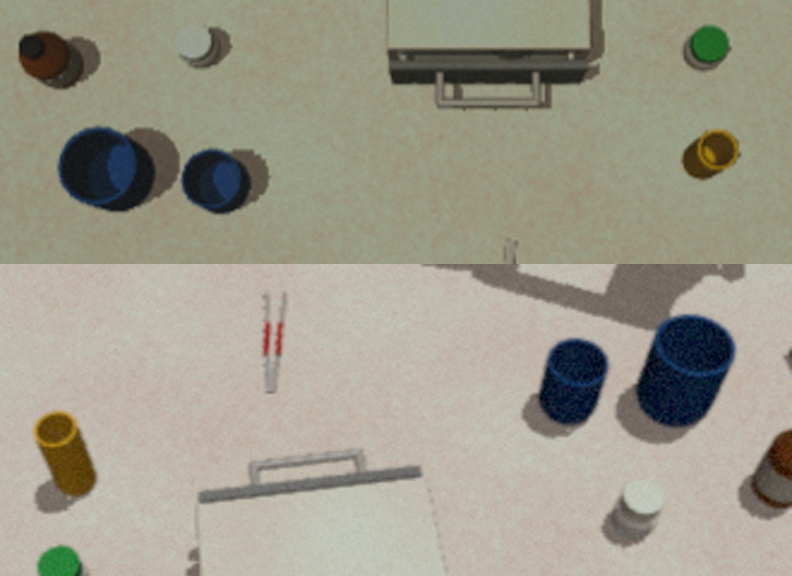

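The crop confirms it: the small beaker is at full-frame (180,245), with rim R≈32–34 mm and height 80 mm. The larger one is 105 mm high with R≈41 mm. Both views agree within 2 mm. The drawer is about 8 mm ajar, with the bar axis at about (0.594, −0.044) and a cabinet yaw of about −1.1°. Next I'll grasp the bar and pull.

```bash
cat >> h.py <<'E'
from math import pi
YAW=-0.0190
ax=np.array([np.cos(YAW),np.sin(YAW),0])
def ori(jaw):  # tool down, jaws along world angle jaw; pick easier wrist
    best=[]
    for k in(0,1): 
        o=[0,pi/2,(jaw-pi/2+k*pi+pi)%(2*pi)-pi]; best.append(o)
    return best
def pick(p,jaw):
    q=[(inverse_kinematics(p,o),o) for o in ori(jaw)]
    q=[a for a in q if a[0] is not None]; q0=np.array(observe()["q"])
    return min(q,key=lambda a:abs(a[0][5]))[1]
def st(): 
    s=observe(); print("t",round(s["time_s"],2),"p",np.round(s["eef_pos"],4),"F",np.round(s["ft_force"],1),"op",round(s["opening"],4))
E
python3 - <<'E'
from h import *
h=np.array([.594,-.0443,.059]); o=pick(h+[0,0,.12],YAW); print(o)
movep(h+[0,0,.10],o); gripper_to(.032,40); st()
r=move_l(h,.12,max_force=12); st()
if not r:
    gripper_to(0,40); st()
    s=np.array(observe()["eef_pos"])
    print(move_l(s-ax*.150,.10,max_force=20)); st()
    s=np.array(observe()["eef_pos"])
    print(move_l(s-ax*.022,.03,max_force=15)); st()
save("top","top2")
E
```

```text
[0, 1.5707963267948966, -1.5897963267948965]
t 3.11 p [ 0.594  -0.0443  0.159 ] F [ 0.6  0.1 -0.3] op 0.0321
t 4.09 p [ 0.5948 -0.0444  0.0599] F [ 0.1 -0.3  0.2] op 0.0322
t 4.42 p [ 0.5949 -0.0445  0.0603] F [-0.9  0.3  5.5] op 0.0085
False
t 6.07 p [ 0.4448 -0.0417  0.0602] F [-0.9 -2.2  5.8] op 0.0083
True
t 6.57 p [ 0.4333 -0.0415  0.0602] F [ 2.   0.3 -0.7] op 0.0082
```

View pics/top2.png

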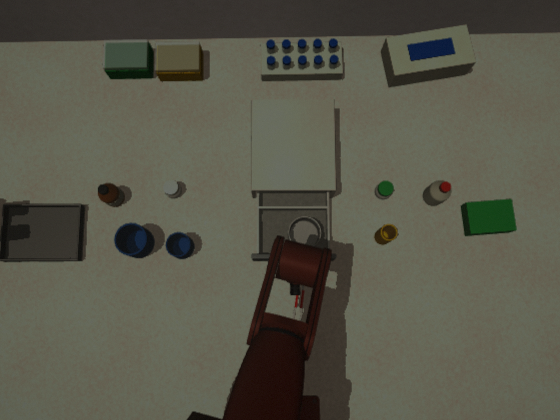

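The drawer is open against its stop: the bar is at x=0.433, against 0.4325 expected. The dish is partly hidden by the arm at about (307,232). I'll release the bar, move above the beaker and measure the dish from there.

```bash
python3 - <<'E'
from h import *
gripper_to(.032); p=np.array(observe()["eef_pos"])
move_l(p+[0,0,.14],.15)
b=np.array([.514,.2692,.20]); o=pick(b,YAW+pi/2); print(o, inverse_kinematics(b,o).round(2))
movep(b,o); gripper_to(.085,30); st()
for n in("top","scene"):
    im,d=save(n,n+"3"); P=cloud(n,d)
    L=(P-[.4333,-.0415,0])@np.array([[ax[0],-ax[1],0],[ax[1],ax[0],0],[0,0,1]])
    # interior of the pocket in handle coords, rim height
    m=(L[...,0]>.06)&(L[...,0]<.172)&(abs(L[...,1])<.09)&(P[...,2]>.058)&(P[...,2]<.078)
    r=P[m]; s=np.linalg.lstsq(np.c_[2*r[:,:2],np.ones(len(r))],(r[:,:2]**2).sum(1),rcond=None)[0]
    print(n,len(r),"rim z",np.median(r[:,2]),"c",s[:2].round(4),"R",np.sqrt(s[2]+s[0]**2+s[1]**2).round(4),"min/max mid",((r.min(0)+r.max(0))/2).round(4),(r.max(0)-r.min(0)).round(4))
a=cv2.imread("pics/top3.png")[180:280,240:350];b=cv2.imread("pics/scene3.png")[120:260,190:370]
cv2.imwrite("pics/crop3.png",np.clip(np.hstack([cv2.resize(a,(385,350)),cv2.resize(b,(410,350))])*1.6,0,255).astype(np.uint8))
E
```

```text
[0, 1.5707963267948966, -0.019000000000000128] [ 0.35  0.14  1.68 -0.    1.32 -1.21]
t 9.83 p [0.5141 0.2691 0.2001] F [-0.2 -0.1 -0.2] op 0.0851
top 174 rim z 0.06703337941641418 c [ 0.5406 -0.0734] R 0.0436 min/max mid [ 0.5403 -0.0741  0.0668] [0.0895 0.0909 0.0173]
scene 285 rim z 0.06644728670885991 c [ 0.5415 -0.0742] R 0.0437 min/max mid [ 0.5406 -0.0745  0.0653] [0.0923 0.0913 0.0147]
```

View pics/crop3.png

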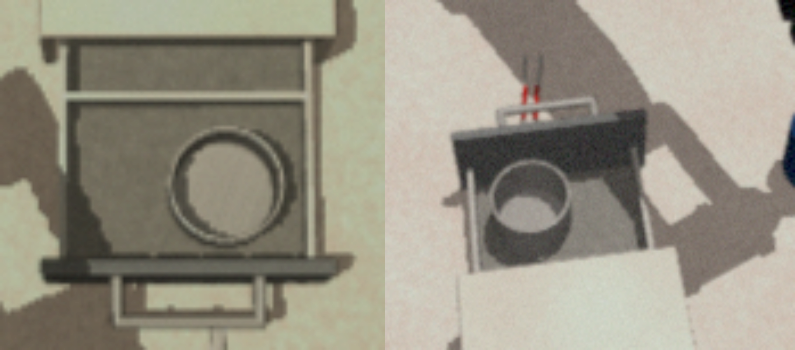

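The crop shows the dish upright in the pocket, with the rim centre at about (0.541, −0.074) in both views and the rim height at the expected 69 mm. The drawer is open. Next I'll grasp the small beaker high enough that the finger tips stay above the dish rim, lift it and check the hold.

```bash
python3 - <<'E'
from h import *
b=np.array([.514,.2692,.047])
if move_l(b,.12,max_force=8): print("contact"); st()
else:
    gripper_to(.05,35); st()
    z0=observe()["eef_pos"]; move_l(b+[0,0,.15],.12); st()
    move_l([.541,-.074,.197],.18); hold(.3); st()
    for n in("top","scene"): save(n,n+"4")
    im,d=save("wrist","w4")
    a=cv2.imread("pics/scene4.png")[60:300,130:450]
    cv2.imwrite("pics/c4.png",np.clip(np.hstack([cv2.resize(a,(440,330)),cv2.resize(cv2.imread("pics/w4.png"),(350,330))])*1.5,0,255).astype(np.uint8))
E
```

```text
t 11.67 p [0.5149 0.2697 0.0483] F [-0.6  1.   5.4] op 0.0662
t 13.07 p [0.5134 0.269  0.1958] F [-1.3 -0.2 -1.7] op 0.066
t 15.43 p [ 0.541  -0.0737  0.197 ] F [ 0.2  0.1 -2.2] op 0.0665
```

View pics/c4.png

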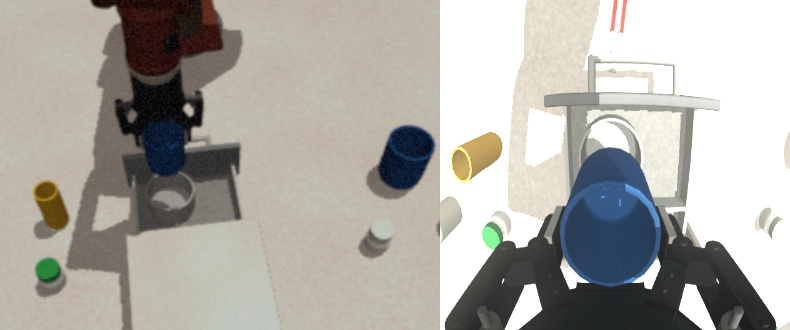

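The beaker is held, hangs upright above the dish and weighs about 2 N. Now I'll lower it, stopping on contact.

```bash
python3 - <<'E'
from h import *
print(move_l([.541,-.074,.11],.12,max_force=10)); st()
print(move_l([.541,-.074,.075],.06,max_force=8)); st()
print(move_l([.541,-.074,.060],.02,max_force=5)); st()
save("scene","s5")
im=cv2.imread("pics/s5.png")[120:260,190:400]
cv2.imwrite("pics/c5.png",np.clip(cv2.resize(im,(630,420))*1.6,0,255).astype(np.uint8))
E
```

```text
False
t 16.46 p [ 0.5416 -0.0742  0.1108] F [-0.2 -0.2 -1.8] op 0.0661
False
t 17.19 p [ 0.5411 -0.074   0.0749] F [-1.2 -0.2 -0.8] op 0.0662
True
t 17.68 p [ 0.5415 -0.0741  0.0672] F [0.7 0.2 3.5] op 0.0661
```

View pics/c5.png

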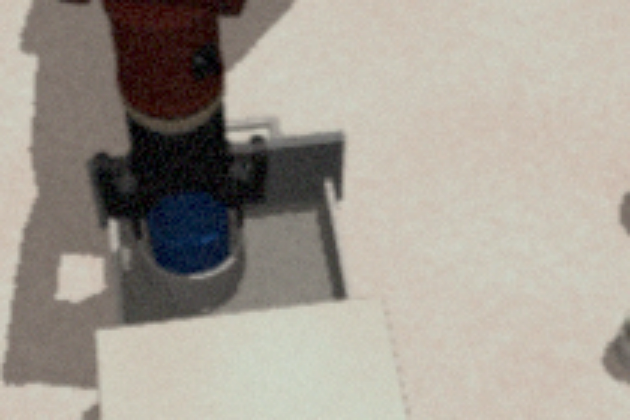

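Contact came at z=0.0672, and the predicted height for the dish floor was 0.0673. I'll release, retreat, check the beaker and pick up the cup.

```bash
cat >> h.py <<'E'
def rim(n,lo,hi,z,dz=.008,box=(.45,.65,-.16,.05)):
    im,d=get_image(n); P=cloud(n,d); hsv=cv2.cvtColor(im,cv2.COLOR_RGB2HSV)
    m=(cv2.inRange(hsv,lo,hi)>0)&(P[...,0]>box[0])&(P[...,0]<box[1])&(P[...,1]>box[2])&(P[...,1]<box[3])
    p=P[m]; r=p[abs(p[:,2]-z)<dz]
    s=np.linalg.lstsq(np.c_[2*r[:,:2],np.ones(len(r))],(r[:,:2]**2).sum(1),rcond=None)[0]
    # tilt: plane fit of rim
    g=np.linalg.lstsq(np.c_[r[:,:2]-s[:2],np.ones(len(r))],r[:,2],rcond=None)[0]
    print(n,len(r),"ztop",np.percentile(p[:,2],97).round(4),"c",s[:2].round(4),"R",np.sqrt(s[2]+s[0]**2+s[1]**2).round(4),"slope",g[:2].round(2))
    return im
B=((100,120,25),(125,255,255)); Y=((15,130,40),(32,255,255))
E
python3 - <<'E'
from h import *
gripper_to(.085); st()
p=np.array(observe()["eef_pos"]); move_l(p+[0,0,.11],.12)
c=np.array([.5317,-.2965,.20]); o=pick(c,YAW+pi/2); print(o)
movep(c,o); gripper_to(.07,30)
a=rim("top",*B,.099); b=rim("scene",*B,.099)
rim("top",*Y,.105,box=(.45,.6,-.36,-.23)); rim("scene",*Y,.105,box=(.45,.6,-.36,-.23))
im=np.hstack([cv2.resize(a[180:280,240:350],(385,350)),cv2.resize(b[120:260,190:370],(410,350))])
cv2.imwrite("pics/c6.png",np.clip(im[:,:,::-1]*1.6,0,255).astype(np.uint8)); st()
E
```

```text
t 18.07 p [ 0.5399 -0.0737  0.0658] F [ 0.5 -0.5  0.3] op 0.0849
[0, 1.5707963267948966, 3.122592653589793]
top 103 ztop 0.1004 c [ 0.5399 -0.074 ] R 0.0316 slope [-0.    0.01]
scene 168 ztop 0.0999 c [ 0.5409 -0.0744] R 0.0317 slope [ 0. -0.]
top 30 ztop 0.5791 c [ 0.5318 -0.2961] R 0.0213 slope [-0.07 -0.18]
scene 116 ztop 0.1059 c [ 0.5325 -0.2969] R 0.0207 slope [-0.01 -0.  ]
t 22.0 p [ 0.5317 -0.2965  0.2   ] F [-0.1  0.2  0.7] op 0.0703
```

View pics/c6.png

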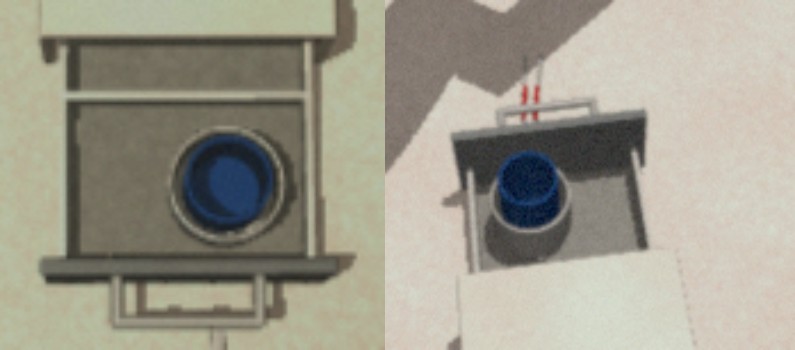

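The beaker is nested upright: its rim is at z≈0.100 (0.099 expected), level, with its centre at (0.5404, −0.0742). Now the cup.

```bash
python3 - <<'E'
from h import *
c=np.array([.532,-.2966,.076]); t=np.array([.5404,-.0742])
if move_l(c,.12,max_force=8): print("contact"); st()
else:
    gripper_to(.03,30); st(); z0=observe()["eef_pos"][2]
    move_l(c+[0,0,.15],.12); st()
    move_l([*t,.226],.18); hold(.4); st()
    a=rim("scene",*Y,.255,.012,box=(.45,.62,-.16,.02)); 
    w,_=get_image("wrist")
    im=np.hstack([cv2.resize(a[60:300,130:450],(440,330)),cv2.resize(w,(350,330))])
    cv2.imwrite("pics/c7.png",np.clip(im[:,:,::-1]*1.4,0,255).astype(np.uint8)); print(z0)
E
```

```text
t 23.52 p [ 0.5327 -0.297   0.0772] F [-0.6  1.3  6.1] op 0.0458
t 24.93 p [ 0.5315 -0.2962  0.2248] F [ 0.5  0.6 -1.3] op 0.0459
t 26.71 p [ 0.5404 -0.0745  0.226 ] F [ 0.2 -0.  -1.6] op 0.0459
scene 182 ztop 0.2542 c [ 0.5407 -0.0751] R 0.0209 slope [0.01 0.04]
0.07724599333002896
```

View pics/c7.png

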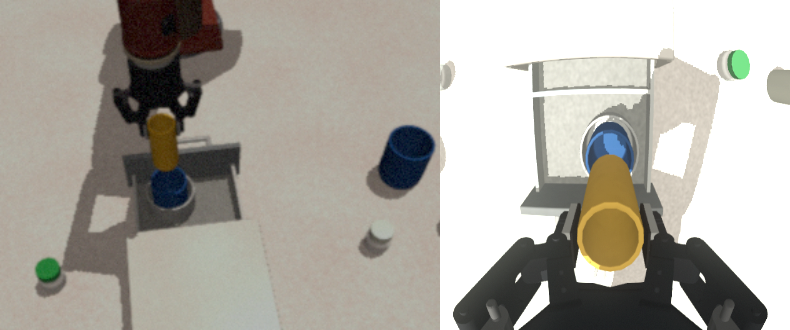

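The cup is held upright, and its rim centre (0.541, −0.075) lines up with the beaker. Contact should come at z≈0.101.

```bash
python3 - <<'E'
from h import *
t=[.5404,-.0742]
r=move_l([*t,.15],.12,max_force=10); st()
if not r: r=move_l([*t,.109],.05,max_force=6); st()
if not r: r=move_l([*t,.096],.02,max_force=5); st()
z=observe()["eef_pos"][2]
if r and abs(z-.101)<.003:
    hold(.2); gripper_to(.075); st()
    p=np.array(observe()["eef_pos"]); move_l(p+[0,0,.12],.12)
    movep([.40,.35,.25],[0,pi/2,pick([.40,.35,.25],YAW+pi/2)[2]]); hold(.3); st()
    a=rim("top",*B,.099,.006); rim("scene",*B,.099,.006)
    rim("top",*Y,.129); b=rim("scene",*Y,.129)
    cv2.imwrite("pics/c8.png",np.clip(np.hstack([cv2.resize(a[130:290,80:460],(400,300)),cv2.resize(b[100:300,130:400],(395,300))])[:,:,::-1]*1.5,0,255).astype(np.uint8))
    im,d=get_image("top"); P=cloud("top",d); m=(abs(P[...,2]-.098)<.006)&(P[...,0]<.5)&(P[...,0]>.44)&(P[...,1]<.08)&(P[...,1]>-.16)
    print("panel top",P[m].mean(0).round(4),m.sum())
E
```

```text
t 27.59 p [ 0.541  -0.0743  0.1507] F [ 0.2 -0.7 -0.7] op 0.0458
t 28.56 p [ 0.5407 -0.0743  0.1093] F [ 0.6 -0.4 -0.5] op 0.0455
t 29.02 p [ 0.5407 -0.0742  0.1012] F [-1.1  0.6  5.9] op 0.0457
t 29.62 p [ 0.5395 -0.0739  0.0999] F [0.3 0.1 0.4] op 0.0749
t 33.05 p [0.4002 0.3497 0.25  ] F [-0.5 -0.1 -0.9] op 0.075
top 76 ztop 0.103 c [ 0.5397 -0.0738] R 0.0316 slope [ 0.01 -0.01]
scene 84 ztop 0.1005 c [ 0.5416 -0.0744] R 0.0316 slope [-0.02 -0.01]
top 78 ztop 0.1317 c [ 0.5397 -0.0741] R 0.0208 slope [ 0.02 -0.05]
scene 124 ztop 0.1301 c [ 0.5406 -0.0745] R 0.0208 slope [ 0.   -0.01]
panel top [ 0.4751 -0.0421  0.0974] 404
```

View pics/c8.png

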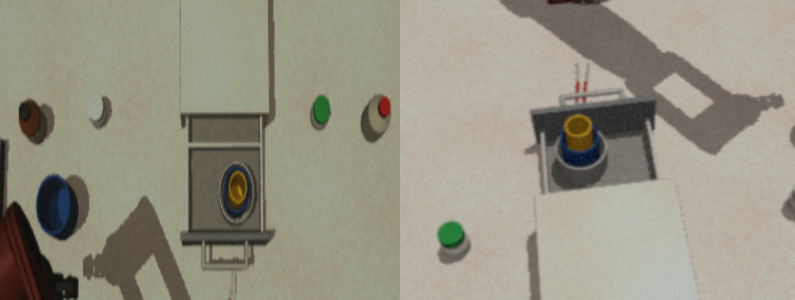

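```bash
python3 -c "
from h import *
st(); job_done()"
```

```text
t 33.3 p [0.4    0.3499 0.25  ] F [ 0.1  1.2 -0.3] op 0.0747
the job is handed in; nothing more can be done
```

I pulled the drawer open until it hit its end stop, then stood the small blue beaker in the steel dish, let go, and stood the yellow cup in the beaker. The job was handed in at 33 s with the arm clear of everything.

- **Nest:** the last views show the beaker rim at about 0.100–0.103 m (0.099 expected) and the cup rim at about 0.130–0.132 m (0.129 expected). Their centres match within 2 mm, near (0.540, −0.074). Both touched down within 1 mm of the expected heights, on about 5 N of contact force.
- **Upright:** most rim fits were level within 0.02. The worst was the cup in the top view at 0.05, from few, noisy pixels; the scene view gave 0.01.
- **Drawer:** the front panel is at x=0.475, against about 0.474 expected at full opening, which is within the calibration error.
- **Bystanders:** those visible in the last picture look unmoved. I checked them by eye only and did not measure them.

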